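# Reset the air throttle at the pharmacy packing bench

### The arm

A 6-joint arm with a two-finger parallel gripper is mounted at the origin on the work surface. World frame = base frame: x ahead of the robot, y to its left, z up, the work surface at z = 0. Lengths are in m, angles in rad, forces in N, time in s.
With the tool pointing down it reaches from about 0.35 to 0.925 m from the base axis. Payload 6.4 kg.
Tool frame: the origin (TCP) lies midway between the tips of the shut fingers; the grasp point (between the pads) lies behind it (robot.pinch_z is the z of the grasp point in the tool frame, in m); z points along the fingers, x is the direction in which the jaws open and shut, and the axes are right-handed (so a half turn about z gives the same grasp; the last joint's range is limited). The gripper opens to 85 mm and grips with 20 to 120 N. Pads are 22 mm wide; open, the fingers measure 114 mm over their backs; the gripper's body (76 mm by 85 mm) begins 54 mm behind the grasp point. The pads swing forward as they close: fully open they stand 13 mm farther back than shut.
Start: joints at [-1.506, 0.245, 1.558, -0, 1.339, -0.174], TCP at [0.154, -0.632, 0.231] pointing down, gripper open.
Joint ranges: [-3.13, 3.13], [-1.02, 2.26], [0.13, 2.54], [-0.95, 4.09], [0.21, 2.88], [-2.74, 2.74]. Speed limits (rad/s): [2.57, 2.57, 3.14, 3.14, 3.14, 3.14].

### API

Orientations are given as a 3x3 rotation matrix whose columns are the frame's x, y, z axes.
In Python, from station import robot gives the robot as it stands.
- The arm moves only by the shell command python3 -m crank 'ROWS' [FORCE]. ROWS is JSON, a list of rows, each a list of 3 entries, a list of its own where there are three numbers: the opening in per cent of the stroke, from 0 (shut) to 100 (fully open), then the shift along the tool's x, y, z in cm, then the turn about the tool's z in units of 8 degrees (1.0 is 8 degrees). In form: [[grip, [x, y, z], spin], ...]. A call has 1 to 12 rows; each row shifts and turns the commanded pose from where the row before left it, along the tool's axes as they then stand; what a row does not reach is not made up. A row lasts 1/8 s, in which the tool goes at most 62.5 mm and 10.7 degrees, less where a joint would pass 70% of its speed; a pose out of reach is approached as far as the arm can. A call is refused whole if a number of a shift passes 6.25 or a number of a turn 1, either way. A call with a gripper value outside its range is refused whole. The fingers move at their own pace and stop on an object; FORCE is the grip in N (left out, the last holds). Time passes only in rows, so rows that do not move let the fingers close. It gives the time, the measured TCP pose, the force and the opening at its end, in the units of the state.
- robot.sense(): the state, without advancing time (a new reading comes with each control period).
- robot.read_camera(name): name is "side" or "top"; returns the picture (400x640x3 uint8, red, green, blue); there is no depth.
- robot.camera_info(name): a dict with "fx", "fy", "cx", "cy" (pixels), "dist" ([k1, k2, p1, p2, k3] as OpenCV has them; the pictures are not rectified), "pose" (4x4, takes a point from camera to world coordinates). Camera axes: x right, y down, z forward; pixel columns grow to the right and rows downward; lengths in m; the calibration is good to about 2 mm. A picture is of the moment at which its call begins. camera_info takes no time and is no camera call.
- robot.job_done(): hands the job in, once; it reports no verdict.
The state is a dict: "time": time; "joint_pos": joint angles; "dq": joint speeds; "tau": joint torques, N m; "position": TCP position; "ee_rot": TCP orientation; "contact_force": force on the tool from outside, world axes, zero at the start; "wrist_torque": the same for the moment, N m; "opening": opening from 0.0 (shut) to 1.0 (fully open).
Only numpy, scipy, OpenCV 4.12 (cv2) and the standard library are available. Lean on these libraries where they do the work, as an engineer would, in place of code of your own. Each camera call takes 0.05 s, during which the arm holds its last target.

### The job

Reset the air throttle: first turn the black shut-off knob clockwise until it clicks over its detent to the end position, and only then crank the handwheel clockwise until it is fully closed against its stop, and open it again by exactly two full turns. Finish while still gripping the handwheel's upright handle, holding the wheel still at that setting; do not let go. Leave the cartons, jar, tape and gas cylinders where they stand.

Things in the scene. Friction and masses are not known exactly. Their poses are not given: they have to be found in the camera images.
- valve_wheel (a joint): angle of the handwheel of the throttle valve: 0 = fully closed against its stop, grows as it is opened (counter-clockwise seen from above), 2 pi per turn, stop at the other end at 18 rad. Starts somewhere between 1.5 and 6.5 rad. Vertical axis; stiff to about 0.12 N m (2.5 N at the handle), stays where it is left
- wheel_axis (a point): fixed point on the vertical axis of the handwheel, at the height of the middle of its upright handle (144 mm above the table). The valve: brass body on a 150 x 110 mm steel foot plate fixed to the table, above it a three-spoked aluminium handwheel, 136 mm in diameter, its rim between 99 and 111 mm above the table
- handle_mid (a point): middle (half-way up) of the handwheel's upright black handle: a round post 22 mm in diameter and 56 mm tall, its lower end 116 mm and its top 172 mm above the table, 52 mm from the wheel's axis. It spins freely about its own vertical axis, so a gripper that holds it need not turn while it is led round the circle
- crank_handle: the same handle; the origin is the centre of its lower end
- knob (a joint): angle of the shut-off knob: 0 = start, grows clockwise seen from above, 1.4 rad = end position. A spring detent resists with up to about 0.12 N m up to 0.7 rad (let go before that it springs back to 0) and past it drives the knob to 1.4 rad on its own
- knob_grip (a point): middle of the bar of the black shut-off knob, on its vertical axis, 86 mm above the table; x along the bar. The bar is 50 mm long, 14 mm thick, 36 mm tall, its top 100 mm above the table, its underside on a round disc 54 mm in diameter whose top is 66 mm above the table. It sits on a 76 x 76 mm aluminium block on a 100 x 90 mm foot plate fixed to the table, with small fittings on its sides
- carton_flat: bystander: medicine carton lying flat, 110 x 50 x 32 mm; origin at the centre of its underside
- carton_tall: bystander: upright carton 45 x 70 x 140 mm; origin at the centre of its underside
- carton_small: bystander: small carton 50 x 80 x 40 mm; origin at the centre of its underside
- pill_jar: bystander: white jar, 40 mm in diameter, 65 mm tall; origin at the centre of its underside
- cylinder0: bystander: small upright aluminium gas cylinder, 60 mm in diameter, 275 mm tall; origin at the centre of its underside
- cylinder1: bystander: a second gas cylinder like it; origin at the centre of its underside
- tape_roll: bystander: roll of tape lying flat, 90 mm in diameter, 25 mm tall; origin at the centre of its underside
Not all that is in view belongs to the job. What is shaped like the part that bears knob but yellow is not meant. Leave any purple look-alike of the part that bears valve_wheel alone.

How it is judged:
On the way, in this order (a step that is already met when the one before it is completed fails the run):
1. the shut-off knob has clicked past its detent into the end position (value of joint knob above 1.2 rad), for 0.2 s.
2. the handwheel is closed against its stop (value of joint valve_wheel below 0.08 rad), for 0.1 s.
At the end, for the whole second after the job is handed in: Knob clicked over to its end position (above 1.2 rad); handwheel, after being closed to its stop (below 0.08 rad), standing still two turns open within 0.2 rad (12.37 to 12.77 rad); the fingers still grip its handle with over 1.5 N (value of joint knob above 1.2 rad and value of joint valve_wheel between 12.3664 and 12.7664 rad and velocity of joint valve_wheel between -0.1 and 0.1 rad/s and contact force between the fingers and crank_handle above 1.5 N); the arm keeps its last pose, push and grip.
It fails at once if the handwheel was turned (its handle moved more than 20 mm) while the shut-off knob was not past its detent (distance of handle_mid from where it was at the start of the episode above 0.02 m and value of joint knob below 0.7 rad).
It fails at once if a bystander was disturbed (moved more than 30 mm) (distance of any of carton_flat, carton_tall, carton_small, pill_jar, cylinder0, cylinder1, tape_roll from where it was at the start of the episode above 0.03 m).
It fails at once if a bystander was knocked over (angle between any of carton_flat, carton_tall, carton_small, pill_jar, cylinder0, cylinder1, tape_roll's own z axis and vertical above 0.5 rad).
It also fails if it takes over 72 s, if anything falls off the work surface, if the arm or the gripper's body presses on something with over 40 N, if the wrist force passes 120 N, or if a joint passes its speed limit or range.

## Working session

There is one attempt and no reset: what is moved stays moved. The work goes in short steps, Python scripts to look and compute and a shell command to move; the robot and the scene stay as the last step left them, time stands still between calls to the robot, and variables do not carry over. Pictures are saved under pics/ and viewed, and the job is handed in when it is done.

```bash
ls; mkdir -p pics
python3 - <<'E'
from station import robot
import cv2
for n in("side","top"):
    im=robot.read_camera(n); cv2.imwrite(f"pics/{n}0.png",cv2.cvtColor(im,cv2.COLOR_RGB2BGR))
    print(robot.camera_info(n))
print(robot.sense(),robot.pinch_z)
E
```

```text
pics
{'fx': 483.20517807919856, 'fy': 483.20517807919856, 'cx': 316.1116166319844, 'cy': 203.84163929135872, 'dist': array([0.00067694, 0.        , 0.        , 0.        , 0.        ]), 'pose': array([[-0.87384238, -0.24595284,  0.41941233, -0.13361062],
       [-0.48604599,  0.41953482, -0.76664844,  1.06322359],
       [ 0.01260128, -0.87378358, -0.48615169,  0.77676846],
       [ 0.        ,  0.        ,  0.        ,  1.        ]])}
{'fx': 474.8176031269745, 'fy': 474.8176031269745, 'cx': 312.62739897653995, 'cy': 207.57521417792705, 'dist': array([-0.02191512,  0.        ,  0.        ,  0.        ,  0.        ]), 'pose': array([[-0.00416726, -0.99663788,  0.08182646,  0.32730241],
       [-0.99976061,  0.00239474, -0.02174816,  0.05854685],
       [ 0.02147909, -0.0818975 , -0.99640928,  1.80483997],
       [ 0.        ,  0.        ,  0.        ,  1.        ]])}
{'time': 0.1, 'joint_pos': array([-1.50613489e+00,  2.45757281e-01,  1.55888835e+00, -3.66714473e-06,
        1.33868790e+00, -1.74094685e-01]), 'dq': array([ 0.00189126, -0.00301518, -0.00196719, -0.00098793, -0.00013752,
       -0.00118242]), 'tau': array([ 4.78934780e-06, -4.30672932e+01, -3.27127862e+01, -1.62579427e-04,
        2.83100155e-03,  1.38681804e-05]), 'position': array([ 0.15369689, -0.63105654,  0.23028419]), 'ee_rot': array([[ 2.36494940e-01, -9.71632713e-01, -1.16050064e-04],
       [-9.71631207e-01, -2.36494781e-01,  1.73700108e-03],
       [-1.71517231e-03, -2.98034102e-04, -9.99998485e-01]]), 'contact_force': array([-0.59555036,  0.09649126, -0.40128368]), 'wrist_torque': array([ 0.00155098,  0.02430582, -0.00872247]), 'opening': 1.0043675638660616} -0.0187
```

View pics/side0.png

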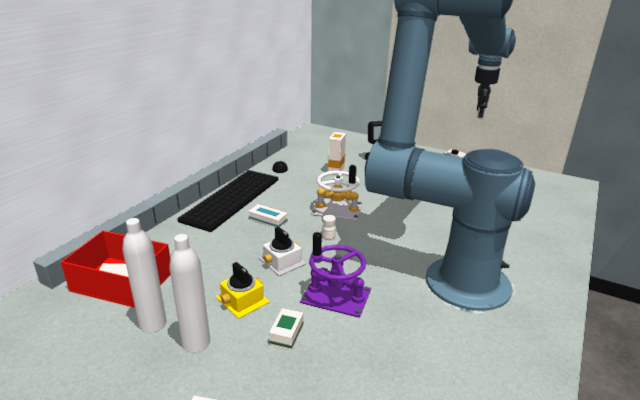

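View pics/top0.png

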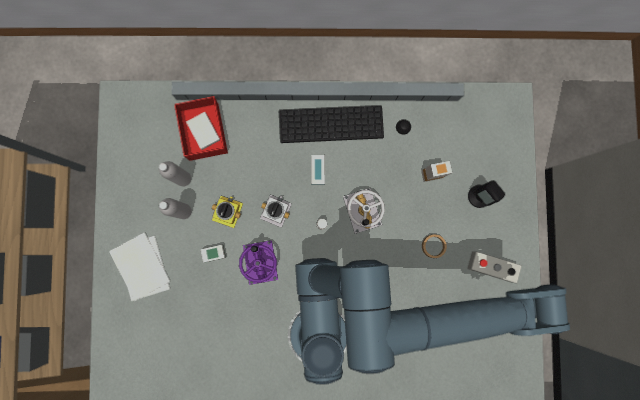

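The top view shows the aluminium-block knob near (276,209), the silver handwheel near (366,208), the yellow decoy at (227,211) and the purple decoy at (258,262). I'll zoom in for detail.

```bash
cat > h.py <<'E'
import numpy as np, cv2
from station import robot
def ray(n,px):
    c=robot.camera_info(n); K=np.array([[c['fx'],0,c['cx']],[0,c['fy'],c['cy']],[0,0,1]])
    p=cv2.undistortPoints(np.array([[px]],float),K,c['dist'])[0,0]
    T=c['pose']; return T[:3,3],T[:3,:3]@np.array([p[0],p[1],1])
def onz(n,px,z):
    o,d=ray(n,px); return o+d*(z-o[2])/d[2]
def proj(n,P):
    c=robot.camera_info(n); K=np.array([[c['fx'],0,c['cx']],[0,c['fy'],c['cy']],[0,0,1]])
    T=np.linalg.inv(c['pose'])
    return cv2.projectPoints(np.array([P],float),cv2.Rodrigues(T[:3,:3])[0],T[:3,3],K,c['dist'])[0][0,0]
E
python3 - <<'E'
import cv2,numpy as np
t=cv2.imread('pics/top0.png');s=cv2.imread('pics/side0.png')
a=cv2.resize(t[180:240,245:305],None,fx=6,fy=6,interpolation=cv2.INTER_CUBIC)
b=cv2.resize(t[178:238,335:395],None,fx=6,fy=6,interpolation=cv2.INTER_CUBIC)
cv2.imwrite('pics/z1.png',np.hstack([a,b]))
a=cv2.resize(s[215:285,250:320],None,fx=5,fy=5,interpolation=cv2.INTER_CUBIC)
b=cv2.resize(s[155:225,305:375],None,fx=5,fy=5,interpolation=cv2.INTER_CUBIC)
cv2.imwrite('pics/z2.png',np.hstack([a,b]))
E
```

```text
(no output)
```

View pics/z1.png

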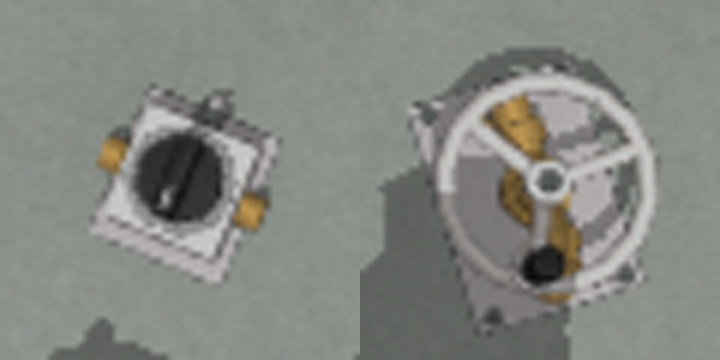

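View pics/z2.png

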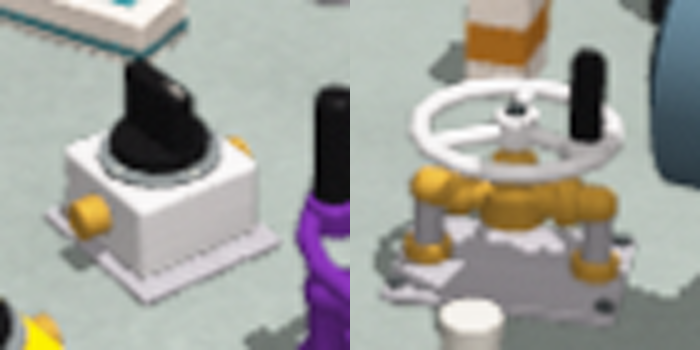

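Run:
```python
import cv2,numpy as np
from h import *
t=cv2.imread('pics/top0.png');s=cv2.imread('pics/side0.png')
g=cv2.convertScaleAbs(t[195:225,260:292],alpha=2.5)
a=cv2.resize(g,None,fx=12,fy=12,interpolation=cv2.INTER_NEAREST)
g=cv2.convertScaleAbs(s[222:262,262:302],alpha=2.5)
b=cv2.resize(g,None,fx=9,fy=9,interpolation=cv2.INTER_NEAREST)
cv2.imwrite('pics/z3.png',np.hstack([a,b]))
# black disc+bar top
m=(t.max(2)<60).astype(np.uint8)
def big(x0,x1,y0,y1,m):
    k=np.zeros_like(m);k[y0:y1,x0:x1]=m[y0:y1,x0:x1]
    n,l,st,c=cv2.connectedComponentsWithStats(k)
    i=1+st[1:,4].argmax(); return l==i,st[i],c[i]
M,st,c=big(260,292,195,225,m);print('knob disc',st,c,onz('top',c,.066),onz('top',c,.08))
M,st,c=big(355,375,215,228,m);print('handle top',st,c,onz('top',c,.172))
h=onz('top',c,.172)
# wheel rim
hsv=cv2.cvtColor(t,cv2.COLOR_BGR2HSV)
w=((hsv[...,2]>185)&(hsv[...,1]<25)).astype(np.uint8)
M,st,c=big(340,390,180,235,w)
pts=cv2.convexHull(np.argwhere(M)[:,::-1].astype(np.int32));e=cv2.fitEllipse(pts)
print('rim',st,e,onz('top',e[0],.111))
a=onz('top',e[0],.108);print('dist',np.hypot(*(h-a)[:2]),'ang',np.degrees(np.arctan2(*(h-a)[1::-1])))
ms=(s.max(2)<50).astype(np.uint8)
M,st,c=big(340,360,160,190,ms);print('side handle',st,c,'pred',proj('side',[h[0],h[1],.144]))
print('side axis pred',proj('side',[a[0],a[1],.111]))
```

```text
knob disc [268 203  14  14 142] [274.76056338 209.26760563] [0.46420279 0.15956443 0.066     ] [0.46310056 0.1587511  0.08      ]
handle top [362 219   7   7  36] [365.13888889 221.77777778] [ 0.4117655  -0.15819898  0.172     ]
rim [349 191  35  35 175] ((366.1404724121094, 208.11195373535156), (34.16322326660156, 35.680137634277344), 138.04115295410156) [ 0.46400799 -0.1705499   0.111     ]
dist 0.054012660675859754 ang 166.33884835881756
side handle [349 166   7  17  98] [351.90816327 174.03061224] pred [351.91391363 173.11095841]
side axis pred [338.05150255 177.43801563]
```

View pics/z3.png

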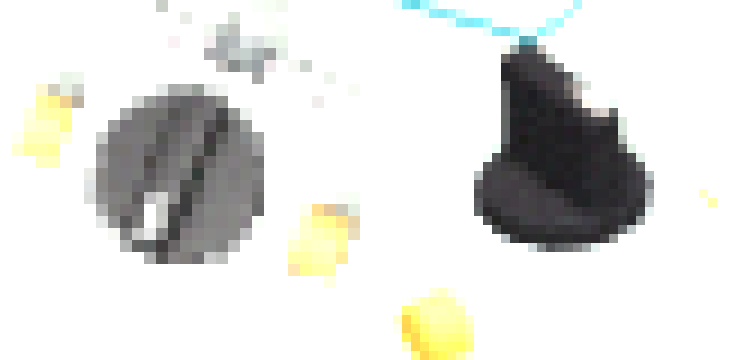

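```bash
python3 - <<'E'
from h import *
print('side knob disc pred',proj('side',[.464,.1595,.066]), 'seen ~(282,244)')
for n,p,z in(('purple handle',(254,246),.172),('yellow',(227,211),.1),('flat',(318,169),.032),('jar',(322,223),.065),('tall',(437,170),.14)): print(n,onz('top',p,z))
import numpy as np
# bar direction from its top long edges, z=.1 
a=onz('top',(260+168/12,195+258/12),.083);b=onz('top',(260+222/12,195+112/12),.083);print('bar ang',np.degrees(np.arctan2(*(b-a)[1::-1])))
# bar top outline left edge / marker
for q in((150,225),(148,130),(215,105),(165,255)):print(onz('top',(260+q[0]/12,195+q[1]/12),.1))
E
python3 -m crank '[[100,[-3.1,-4.8,0],0],[100,[-3.1,-4.8,0],0],[100,[-3.1,-4.8,0],0],[100,[-3.1,-4.8,0],0],[100,[-3.1,-4.8,0],0],[100,[-3.1,-4.8,0],0],[100,[-3.1,-4.8,0],0],[100,[-3.1,-4.8,0],0]]' 40
```

```text
side knob disc pred [281.65307711 239.42755068] seen ~(282,244)
purple handle [0.32998036 0.22407041 0.172     ]
yellow [0.45570882 0.328855   0.1       ]
flat [ 0.61890879 -0.00103706  0.032     ]
jar [ 0.41330901 -0.01359002  0.065     ]
tall [ 0.59747923 -0.42223202  0.14      ]
bar ang -20.134401779300084
[0.44538811 0.16566551 0.1       ]
[0.47394392 0.16634238 0.1       ]
[0.48142588 0.14628634 0.1       ]
[0.43637478 0.16115674 0.1       ]
time: 1.1
position: [0.4691, -0.2981, 0.231]
ee_rot: [[0.236, -0.972, -0.0], [-0.972, -0.236, 0.0], [-0.0, 0.0, -1.0]]
contact_force: [0.2, -0.7, 0.4]
opening: 0.996
```

```bash
python3 - <<'E'
from h import *
c=np.array([.463,.1595]);u=np.array([.937,-.35]);v=np.array([.35,.937])
for s in(-.025,.025):
  for w in(-.007,.007):
    for z in(.1,.064):
      p=c+s*u+w*v; print(s,w,z,'side',(proj('side',[*p,z])-[262,222])*9+[384,0],'top',(proj('top',[*p,z])-[260,195])*12)
for z in(.066,.052):
  q=np.array([(proj('side',[c[0]+.027*np.cos(a),c[1]+.027*np.sin(a),z])-[262,222])*9+[384,0] for a in np.linspace(0,6.28,60)]);print(z,q.min(0),q.max(0))
E
python3 -m crank '[[100,[-5.6,-1.3,0],0],[100,[-5.6,-1.3,0],0],[100,[-5.6,-1.3,0],0],[100,[-5.6,-1.3,0],-1],[100,[0,0,0],0]]'
```

```text
-0.025 -0.007 0.1 side [632.50789868  87.76360469] top [163.21930136 252.50353587]
-0.025 -0.007 0.064 side [634.23103395 191.44325181] top [170.33497159 260.05663365]
-0.025 0.007 0.1 side [593.94908385 104.30557381] top [119.39073552 236.28743728]
-0.025 0.007 0.064 side [596.21473577 208.41101337] top [127.40806137 244.17385035]
0.025 -0.007 0.1 side [529.48826246  17.86953986] top [222.00575032  96.52405989]
0.025 -0.007 0.064 side [532.54408372 119.86592318] top [227.89605602 107.26412064]
0.025 0.007 0.1 side [491.28002795  33.55033713] top [178.27787326  80.36202875]
0.025 0.007 0.064 side [494.86808168 135.96292858] top [185.06571537  91.4330941 ]
0.066 [472.38737906 108.5052788 ] [654.90493765 208.88523265]
0.052 [473.892865   147.43546767] [655.44704697 248.72177481]
time: 1.72
position: [0.4652, -0.0667, 0.2308]
ee_rot: [[0.375, -0.927, -0.001], [-0.927, -0.375, 0.001], [-0.001, 0.0, -1.0]]
contact_force: [-0.3, 0.1, 0.2]
opening: 0.999
```

```bash
python3 -m crank '[[100,[-5.25,-2.05,0],0],[100,[-5.25,-2.05,0],0],[100,[-5.25,-2.05,0],0],[100,[-5.25,-2.05,0],0],[100,[0,0,0],-1],[100,[0,0,0],-1],[100,[0,0,0],-1],[100,[0,0,0],-1],[100,[0,0,0],-1],[100,[0,0,0],-1],[100,[0,0,0],-1],[100,[0,0,0],-1]]' && python3 -m crank '[[100,[0,0,0],-1],[100,[0,0,0],-1],[100,[0,0,0],-1],[100,[0,0,0],-1],[100,[0,0,0],-1],[100,[0,0,0],-1],[100,[0,0,0],-1],[100,[0,0,0],-1],[100,[0,0,0],-1],[100,[0,0,0],-0.2],[100,[0,0,0],0]]'
python3 -c "
from station import robot
import cv2
print(robot.sense()['joint_pos'])
im=robot.read_camera('side');cv2.imwrite('pics/s1.png',cv2.cvtColor(im,cv2.COLOR_RGB2BGR))"
```

```text
time: 3.22
position: [0.4648, 0.1546, 0.2309]
ee_rot: [[0.997, -0.073, -0.001], [-0.073, -0.997, -0.0], [-0.0, 0.0, -1.0]]
contact_force: [-0.8, -0.9, -0.4]
opening: 1.003
time: 4.6
position: [0.4646, 0.1551, 0.2311]
ee_rot: [[0.356, 0.934, -0.0], [0.934, -0.356, -0.0], [-0.0, -0.0, -1.0]]
contact_force: [-0.2, 0.1, 0.7]
opening: 1.001
[ 9.02984152e-02 -1.39558390e-01  1.95853968e+00 -1.37089645e-04
  1.32288329e+00 -1.11625261e+00]
```

View pics/s1.png

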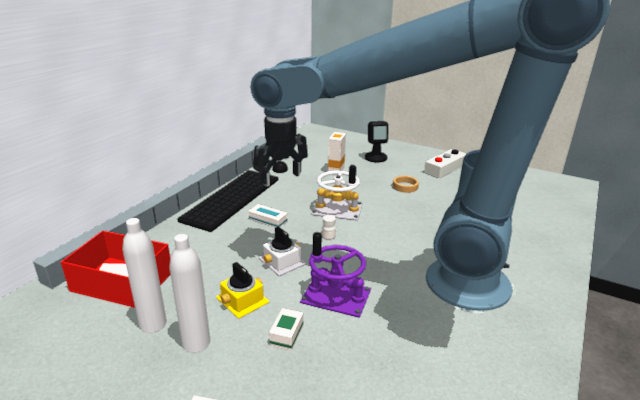

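The gripper hovers over the aluminium knob in the side view, at about (283,150). I'll descend and grip.

```bash
python3 -m crank '[[60,[0.4,-0.2,4],0],[60,[0,0,4],0],[60,[0,0,3],0],[60,[0,0,2],0],[60,[0,0,1.5],0],[60,[0,0,1],0],[60,[0,0,0.3],0],[60,[0,0,0],0]]' 40 && python3 -m crank '[[0,[0,0,0],0],[0,[0,0,0],0],[0,[0,0,0],0],[0,[0,0,0],0],[0,[0,0,0],0],[0,[0,0,0],0]]' 60
python3 -c "
from station import robot
import cv2
im=robot.read_camera('side');im=cv2.resize(im[150:300,200:370],None,fx=4,fy=4);cv2.imwrite('pics/s2.png',cv2.cvtColor(im,cv2.COLOR_RGB2BGR))"
```

```text
time: 5.65
position: [0.4643, 0.1601, 0.0737]
ee_rot: [[0.354, 0.935, 0.001], [0.935, -0.354, 0.0], [0.0, 0.001, -1.0]]
contact_force: [-0.7, -0.5, 0.1]
opening: 0.601
time: 6.4
position: [0.465, 0.1617, 0.0743]
ee_rot: [[0.357, 0.934, 0.003], [0.934, -0.357, 0.004], [0.005, 0.002, -1.0]]
contact_force: [1.3, 7.3, -0.2]
opening: 0.154
```

View pics/s2.png

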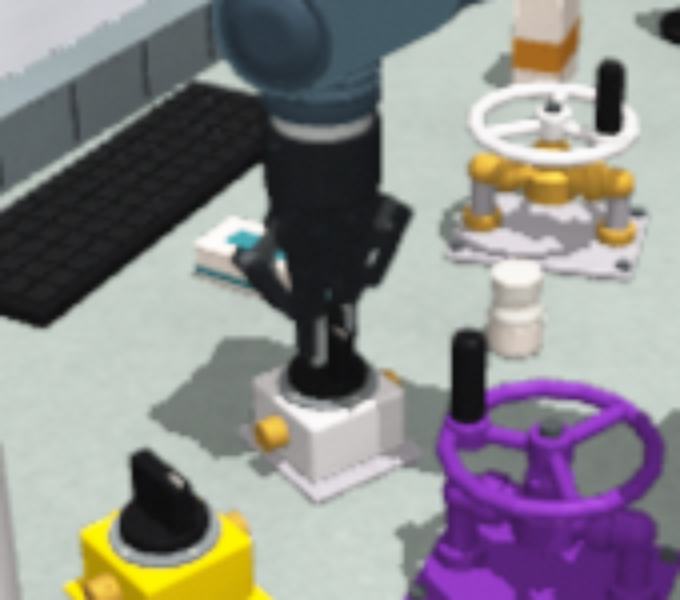

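The fingers are on the bar (opening 0.154, about 13 mm). Now I'll turn it clockwise.

```bash
python3 -m crank '[[0,[0.15,0,0],0],[0,[0,0,0],1],[0,[0,0,0],1],[0,[0,0,0],1],[0,[0,0,0],1],[0,[0,0,0],0]]' && python3 -m crank '[[0,[0,0,0],1],[0,[0,0,0],1],[0,[0,0,0],1],[0,[0,0,0],1],[0,[0,0,0],1],[0,[0,0,0],1],[0,[0,0,0],0],[0,[0,0,0],0],[0,[0,0,0],0]]'
```

```text
time: 7.2
position: [0.4648, 0.1614, 0.0743]
ee_rot: [[0.795, 0.606, 0.0], [0.606, -0.795, -0.001], [-0.0, 0.001, -1.0]]
contact_force: [-2.0, -1.0, 6.6]
opening: 0.155
time: 8.32
position: [0.4638, 0.1613, 0.0743]
ee_rot: [[0.983, -0.185, -0.003], [-0.185, -0.983, -0.001], [-0.002, 0.002, -1.0]]
contact_force: [-6.8, -0.7, 9.6]
opening: 0.154
```

```bash
python3 -m crank '[[60,[0,0,0],0],[60,[0,0,0],0],[60,[0,0,-1],0],[60,[0,0,-5],0],[60,[0,0,-5],0],[60,[0,0,-5],0],[60,[0,0,-1],0],[60,[0.12,5.4,0],0],[60,[0.12,5.4,0],0],[60,[0.12,5.4,0],0],[60,[0,0,0],0]]' 
python3 -c "
from station import robot
import cv2
for n in('side','top'):
  im=robot.read_camera(n);im=cv2.resize(im[150:300,200:400],None,fx=4,fy=4);cv2.imwrite('pics/s3%s.png'%n,cv2.cvtColor(im,cv2.COLOR_RGB2BGR))"
```

```text
time: 9.7
position: [0.437, -0.001, 0.2426]
ee_rot: [[0.981, -0.192, -0.001], [-0.192, -0.981, -0.0], [-0.001, 0.0, -1.0]]
contact_force: [0.9, 0.5, -0.3]
opening: 0.598
```

View pics/s3side.png

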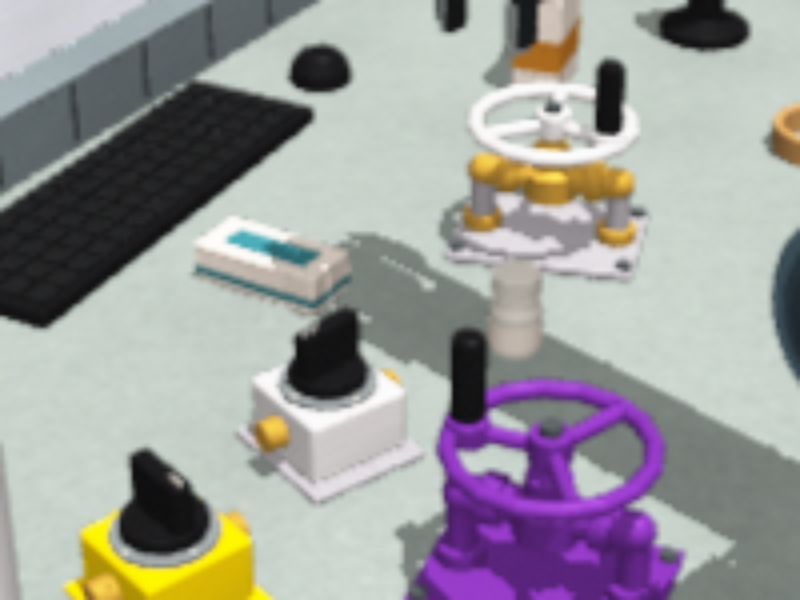

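View pics/s3top.png

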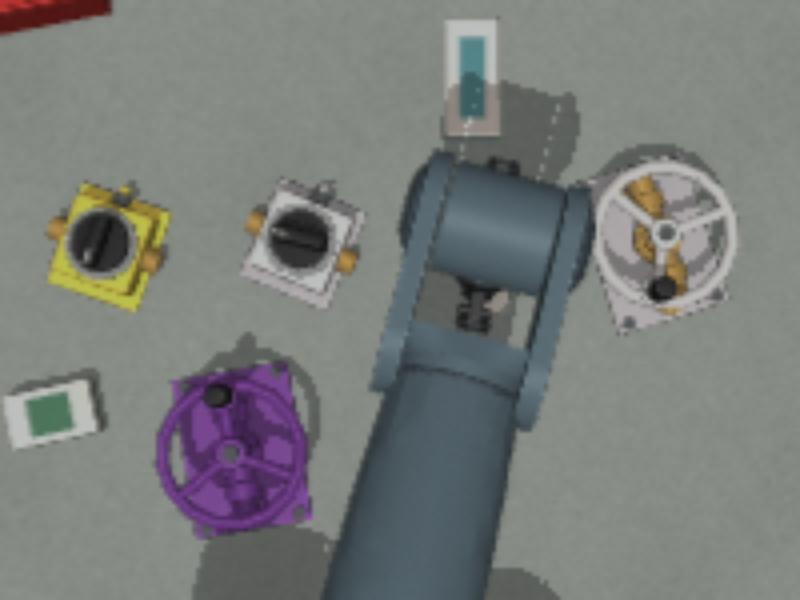

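The knob bar has turned about 80° and stays there, seen in the top crop at (300,238). The wheel hasn't moved. Next I'll go over the handle.

```bash
python3 -m crank '[[60,[0.2,5.3,0],0],[60,[0.2,5.3,0],0],[60,[0.2,5.3,0],0],[60,[0,0,0],1],[60,[0,0,0],1],[60,[0,0,0],1],[60,[0,0,0],1],[60,[0,0,0],1],[60,[0,0,0],0.5],[60,[0,0,0],0]]'
python3 -c "
from station import robot
import cv2
for n in('side','top'):
  im=robot.read_camera(n);im=cv2.resize(im[130:280,250:450],None,fx=4,fy=4);cv2.imwrite('pics/s4%s.png'%n,cv2.cvtColor(im,cv2.COLOR_RGB2BGR))"
```

```text
time: 11.05
position: [0.4146, -0.1544, 0.2429]
ee_rot: [[0.58, -0.814, -0.001], [-0.814, -0.58, 0.001], [-0.001, 0.0, -1.0]]
contact_force: [0.1, 0.5, 0.4]
opening: 0.6
```

View pics/s4side.png

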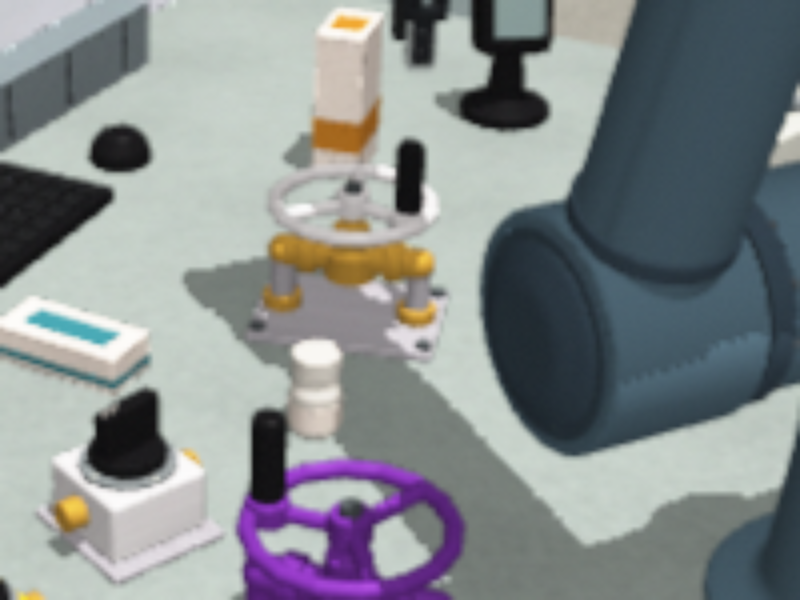

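```bash
python3 -m crank '[[60,[0.2,0.4,2.5],0],[60,[0,0,3],0],[60,[0,0,3],0],[60,[0,0,2],0],[60,[0,0,1],0],[60,[0,0,0],0]]' && python3 -m crank '[[0,[0,0,0],0],[0,[0,0,0],0],[0,[0,0,0],0],[0,[0,0,0],0],[0,[0,0,0],0]]' 40
python3 -c "
from station import robot
import cv2
print(robot.sense()['joint_pos'])
im=robot.read_camera('side');im=cv2.resize(im[130:280,250:450],None,fx=4,fy=4);cv2.imwrite('pics/s5.png',cv2.cvtColor(im,cv2.COLOR_RGB2BGR))"
```

```text
time: 11.9
position: [0.4119, -0.1594, 0.128]
ee_rot: [[0.578, -0.816, -0.001], [-0.816, -0.578, 0.001], [-0.001, 0.0, -1.0]]
contact_force: [-0.5, -0.9, -0.6]
opening: 0.602
time: 12.52
position: [0.4128, -0.1602, 0.1294]
ee_rot: [[0.578, -0.816, 0.002], [-0.816, -0.578, -0.001], [0.002, -0.001, -1.0]]
contact_force: [0.1, 0.8, 5.2]
opening: 0.242
[-6.27313451e-01 -1.34815315e-01  2.15321188e+00  1.25161866e-04
  1.12095958e+00  3.27702290e-01]
```

View pics/s5.png

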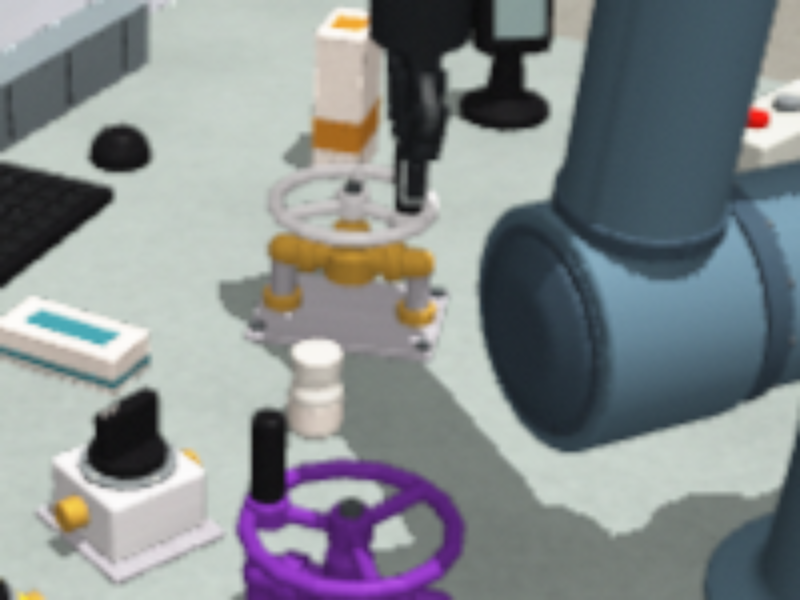

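```bash
cat >> h.py <<'E'
C=np.array([.4645,-.170]); R=.052
def st():
    s=robot.sense();p=s['position'];r=s['ee_rot'];d=p[:2]-C
    tx=np.degrees(np.arctan2(r[1,0],r[0,0]));th=np.degrees(np.arctan2(d[1],d[0]))
    f=r.T@s['contact_force']; u=d/np.hypot(*d); F=s['contact_force'][:2]
    print('t%.2f r%.1fmm phi%.1f z%.4f toolx%.1f Frad%.1f Fccw%.1f Fz%.1f |F|%.1f'%(s['time'],1e3*np.hypot(*d),(tx-th)%360,p[2],tx,F@u,F@[-u[1],u[0]],f[2],np.linalg.norm(f)))
    return s
E
python3 - <<'E'
from h import *
st()
P=lambda a:5.2*np.array([np.cos(np.radians(a)),np.sin(np.radians(a))])
print('136->150',P(150)-P(136))
for a in range(0,360,15):print(a,(P(a+15)-P(a)).round(2),(P(a+7.5)-P(a)).round(2),(P(a+15)-P(a+7.5)).round(2))
E
```

```text
t12.57 r52.6mm phi136.0 z0.1294 toolx-54.7 Frad0.6 Fccw-1.0 Fz-5.9 |F|6.0
136->150 [-0.76276514 -1.01222353]
0 [-0.18  1.35] [-0.04  0.68] [-0.13  0.67]
15 [-0.52  1.25] [-0.22  0.64] [-0.3   0.61]
30 [-0.83  1.08] [-0.38  0.57] [-0.45  0.51]
45 [-1.08  0.83] [-0.51  0.45] [-0.57  0.38]
60 [-1.25  0.52] [-0.61  0.3 ] [-0.64  0.22]
75 [-1.35  0.18] [-0.67  0.13] [-0.68  0.04]
90 [-1.35 -0.18] [-0.68 -0.04] [-0.67 -0.13]
105 [-1.25 -0.52] [-0.64 -0.22] [-0.61 -0.3 ]
120 [-1.08 -0.83] [-0.57 -0.38] [-0.51 -0.45]
135 [-0.83 -1.08] [-0.45 -0.51] [-0.38 -0.57]
150 [-0.52 -1.25] [-0.3  -0.61] [-0.22 -0.64]
165 [-0.18 -1.35] [-0.13 -0.67] [-0.04 -0.68]
180 [ 0.18 -1.35] [ 0.04 -0.68] [ 0.13 -0.67]
195 [ 0.52 -1.25] [ 0.22 -0.64] [ 0.3  -0.61]
210 [ 0.83 -1.08] [ 0.38 -0.57] [ 0.45 -0.51]
225 [ 1.08 -0.83] [ 0.51 -0.45] [ 0.57 -0.38]
240 [ 1.25 -0.52] [ 0.61 -0.3 ] [ 0.64 -0.22]
255 [ 1.35 -0.18] [ 0.67 -0.13] [ 0.68 -0.04]
270 [1.35 0.18] [0.68 0.04] [0.67 0.13]
285 [1.25 0.52] [0.64 0.22] [0.61 0.3 ]
300 [1.08 0.83] [0.57 0.38] [0.51 0.45]
315 [0.83 1.08] [0.45 0.51] [0.38 0.57]
330 [0.52 1.25] [0.3  0.61] [0.22 0.64]
345 [0.18 1.35] [0.13 0.67] [0.04 0.68]
```

```bash
python3 -m crank '[[0,[-0.4,-0.5,0],0],[0,[-0.36,-0.51,0],0],[0,[-0.52,-1.25,0],0],[0,[-0.18,-1.35,0],0],[0,[0,0,0],0]]'; python3 -c "
from h import *;st()"
```

```text
time: 13.2
position: [0.434, -0.1261, 0.1294]
ee_rot: [[0.578, -0.816, 0.001], [-0.816, -0.578, 0.001], [-0.0, -0.002, -1.0]]
contact_force: [-0.2, 5.1, 7.6]
opening: 0.245
t13.20 r53.4mm phi180.5 z0.1294 toolx-54.7 Frad4.3 Fccw-2.7 Fz-7.6 |F|9.2
```

```bash
python3 -m crank '[[0,[0.18,-1.35,0],0],[0,[0.52,-1.25,0],0],[0,[0,0,0],0]]'; python3 -c "
from h import *;st()"; python3 -m crank '[[0,[0.38,-0.57,0],0],[0,[0.45,-0.51,0],0],[0,[0,0,0],0]]'; python3 -c "
from h import *;st()"
```

```text
time: 13.58
position: [0.4599, -0.1167, 0.1294]
ee_rot: [[0.578, -0.816, 0.003], [-0.816, -0.578, 0.002], [-0.0, -0.003, -1.0]]
contact_force: [2.4, 5.7, 7.2]
opening: 0.245
t13.57 r53.5mm phi210.3 z0.1294 toolx-54.7 Frad5.4 Fccw-2.9 Fz-7.2 |F|9.5
time: 13.95
position: [0.4732, -0.1173, 0.1294]
ee_rot: [[0.578, -0.816, 0.002], [-0.816, -0.578, 0.002], [-0.0, -0.003, -1.0]]
contact_force: [2.6, 5.7, 6.7]
opening: 0.245
t13.95 r53.4mm phi224.7 z0.1294 toolx-54.7 Frad6.1 Fccw-1.6 Fz-6.7 |F|9.2
```

```bash
S='from h import *;st()'
python3 -m crank '[[0,[0.51,-0.45,0],0],[0,[0.57,-0.38,0],0],[0,[0,0,0],0]]' >/dev/null; python3 -c "$S"
```

```text
t14.32 r53.2mm phi239.7 z0.1295 toolx-54.7 Frad5.0 Fccw-1.2 Fz-5.7 |F|7.7
```

```bash
S='from h import *;st()'
python3 -m crank '[[0,[0.61,-0.3,0],0],[0,[0.64,-0.22,0],0],[0,[0,0,0],0]]' >/dev/null; python3 -c "$S"
```

```text
t14.70 r53.0mm phi254.6 z0.1295 toolx-54.7 Frad5.1 Fccw0.2 Fz-4.5 |F|6.8
```

```bash
S='from h import *;st()'
python3 -m crank '[[0,[0.67,-0.13,0],0],[0,[0.68,-0.04,0],0],[0,[0,0,0],0]]' >/dev/null; python3 -c "$S"
```

```text
t15.07 r52.6mm phi269.7 z0.1295 toolx-54.7 Frad6.1 Fccw-0.5 Fz-3.8 |F|7.2
```

```bash
S='from h import *;st()'
python3 -m crank '[[0,[0.68,0.04,0],0],[0,[0.67,0.13,0],0],[0,[0,0,0],0]]' >/dev/null; python3 -c "$S"
```

```text
t15.45 r52.2mm phi284.9 z0.1294 toolx-54.7 Frad4.6 Fccw0.1 Fz-4.9 |F|6.7
```

```bash
S='from h import *;st()'
python3 -m crank '[[0,[0.64,0.22,0],0],[0,[0.61,0.3,0],0],[0,[0,0,0],0]]' >/dev/null; python3 -c "$S"
```

```text
t15.82 r51.9mm phi287.3 z0.1291 toolx-54.7 Frad7.1 Fccw43.4 Fz-26.4 |F|51.8
```

```bash
S='from h import *;st()'
python3 -m crank '[[0,[0,0,0],0],[0,[-0.4,-0.19,0],0],[0,[0,0,0],0]]' >/dev/null; python3 -c "$S";python3 -m crank '[[0,[-0.34,-0.16,0],0],[0,[0,0,0],0]]' >/dev/null; python3 -c "$S"
```

```text
t16.20 r51.9mm phi287.0 z0.1293 toolx-54.7 Frad5.7 Fccw26.4 Fz-18.0 |F|32.6
t16.45 r52.0mm phi286.6 z0.1293 toolx-54.7 Frad3.7 Fccw12.5 Fz-13.7 |F|19.0
```

```bash
S='from h import *;st()'
python3 -m crank '[[0,[-0.52,-0.17,0],0],[0,[-1.35,-0.18,0],0],[0,[-1.35,0.18,0],0],[0,[-1.25,0.52,0],0],[0,[0,0,0],0]]' >/dev/null; python3 -c "$S"; python3 -m crank '[[0,[-1.08,0.83,0],0],[0,[-0.83,1.08,0],0],[0,[-0.52,1.25,0],0],[0,[-0.18,1.35,0],0],[0,[0,0,0],0]]' >/dev/null; python3 -c "$S"
```

```text
t17.07 r53.1mm phi237.9 z0.1294 toolx-54.7 Frad5.0 Fccw2.6 Fz-9.6 |F|11.2
t17.70 r53.5mm phi178.3 z0.1293 toolx-54.7 Frad4.0 Fccw1.9 Fz-10.8 |F|11.7
```

```bash
S='from h import *;st()'
python3 -m crank '[[0,[0.18,1.35,0],0],[0,[0.52,1.25,0],0],[0,[0.83,1.08,0],0],[0,[1.08,0.83,0],0],[0,[0,0,0],0]]' >/dev/null; python3 -c "$S"; python3 -m crank '[[0,[1.25,0.52,0],0],[0,[1.35,0.18,0],0],[0,[1.35,-0.18,0],0],[0,[0,0,0],0]]' >/dev/null; python3 -c "$S"
```

```text
t18.32 r52.3mm phi119.0 z0.1294 toolx-54.8 Frad-5.1 Fccw2.4 Fz-3.8 |F|6.9
t18.82 r51.2mm phi75.0 z0.1294 toolx-54.8 Frad-6.4 Fccw2.0 Fz-6.3 |F|9.2
```

```bash
S='from h import *;st()'
python3 -m crank '[[0,[1.25,-0.52,0],0],[0,[1.08,-0.83,0],0],[0,[0.83,-1.08,0],0],[0,[0.52,-1.25,0],0],[0,[0.18,-1.35,0],0],[0,[0,0,0],0]]' >/dev/null; python3 -c "$S"; python3 -m crank '[[0,[-0.18,-1.35,0],0],[0,[-0.52,-1.25,0],0],[0,[-0.83,-1.08,0],0],[0,[-1.08,-0.83,0],0],[0,[-1.25,-0.52,0],0],[0,[0,0,0],0]]' >/dev/null; python3 -c "$S"
```

```text
t19.57 r50.6mm phi359.8 z0.1294 toolx-54.7 Frad-3.5 Fccw3.0 Fz-10.0 |F|11.0
t20.32 r52.1mm phi283.1 z0.1294 toolx-54.7 Frad3.1 Fccw2.3 Fz-8.0 |F|8.9
```

```bash
python3 -c "
from station import robot
import cv2
im=robot.read_camera('side');im=cv2.resize(im[130:280,250:450],None,fx=4,fy=4);cv2.imwrite('pics/s6.png',cv2.cvtColor(im,cv2.COLOR_RGB2BGR))"
```

```text
(no output)
```

View pics/s6.png

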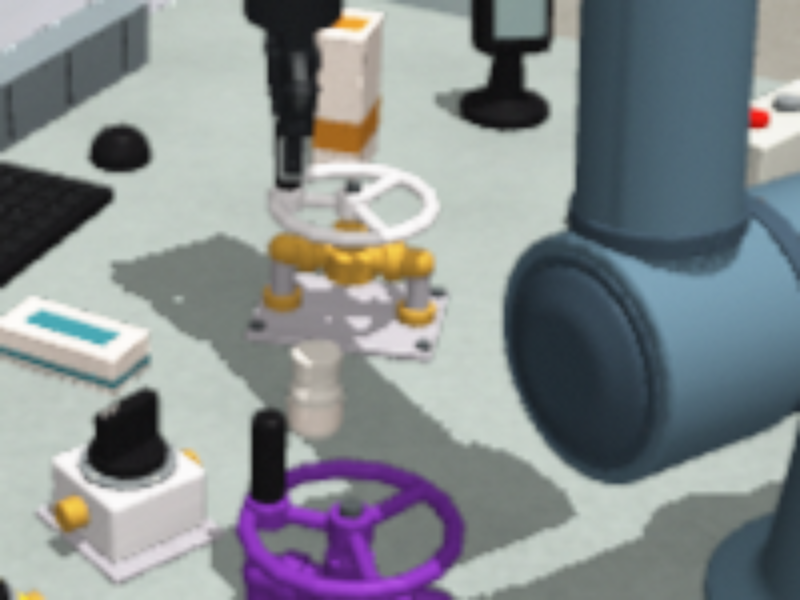

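The gripper still holds the handle at the rim's left, in the crop at (290,175), and the first turn open is done. Now the second turn.

```bash
S='from h import *;st()'
python3 -m crank '[[0,[-1.35,-0.18,0],0],[0,[-1.35,0.18,0],0],[0,[-1.25,0.52,0],0],[0,[-1.08,0.83,0],0],[0,[-0.83,1.08,0],0],[0,[-0.52,1.25,0],0],[0,[-0.18,1.35,0],0],[0,[0,0,0],0]]' >/dev/null; python3 -c "$S"; python3 -m crank '[[0,[0.18,1.35,0],0],[0,[0.52,1.25,0],0],[0,[0.83,1.08,0],0],[0,[1.08,0.83,0],0],[0,[1.25,0.52,0],0],[0,[1.35,0.18,0],0],[0,[1.35,-0.18,0],0],[0,[0,0,0],0]]' >/dev/null; python3 -c "$S"
```

```text
t21.38 r53.5mm phi178.4 z0.1293 toolx-54.7 Frad2.3 Fccw2.6 Fz-11.2 |F|11.8
t22.38 r51.2mm phi75.2 z0.1294 toolx-54.8 Frad-6.8 Fccw1.2 Fz-7.3 |F|10.1
```

```bash
S='from h import *;st()'
python3 -m crank '[[0,[1.25,-0.52,0],0],[0,[1.08,-0.83,0],0],[0,[0.83,-1.08,0],0],[0,[0.52,-1.25,0],0],[0,[0.18,-1.35,0],0],[0,[0,0,0],0]]' >/dev/null; python3 -c "$S"; python3 -m crank '[[0,[-0.18,-1.35,0],0],[0,[-0.52,-1.25,0],0],[0,[-0.83,-1.08,0],0],[0,[-1.08,-0.83,0],0],[0,[0,0,0],0],[0,[0,0,0],0]]' >/dev/null; python3 -c "$S"
```

```text
t23.12 r50.6mm phi359.7 z0.1294 toolx-54.7 Frad-2.5 Fccw2.6 Fz-10.9 |F|11.5
t23.88 r51.7mm phi298.5 z0.1294 toolx-54.7 Frad2.8 Fccw2.6 Fz-8.1 |F|9.0
```

```bash
S='from h import *;st()'
python3 -m crank '[[0,[-0.5,-0.22,0],0],[0,[-0.5,-0.2,0],0],[0,[0,0,0],0],[0,[0,0,0],0],[0,[0,0,0],0],[0,[0,0,0],0]]'; python3 -c "$S
import cv2
for n in('side','top'):
  im=robot.read_camera(n);im=cv2.resize(im[130:280,250:450] if n=='side' else im[140:290,200:400],None,fx=4,fy=4);cv2.imwrite('pics/s7%s.png'%n,cv2.cvtColor(im,cv2.COLOR_RGB2BGR))
s=st();print(abs(s['dq']).max(),s['opening'])"
```

```text
time: 24.62
position: [0.5138, -0.1538, 0.1294]
ee_rot: [[0.577, -0.816, 0.004], [-0.816, -0.577, -0.0], [0.002, -0.003, -1.0]]
contact_force: [4.9, 1.7, 5.9]
opening: 0.244
t24.62 r51.9mm phi287.0 z0.1294 toolx-54.7 Frad5.2 Fccw0.1 Fz-5.9 |F|7.8
t24.73 r52.0mm phi287.1 z0.1294 toolx-54.7 Frad5.8 Fccw-0.2 Fz-5.7 |F|8.1
0.0017217226065907173 0.24327749910873286
```

View pics/s7side.png

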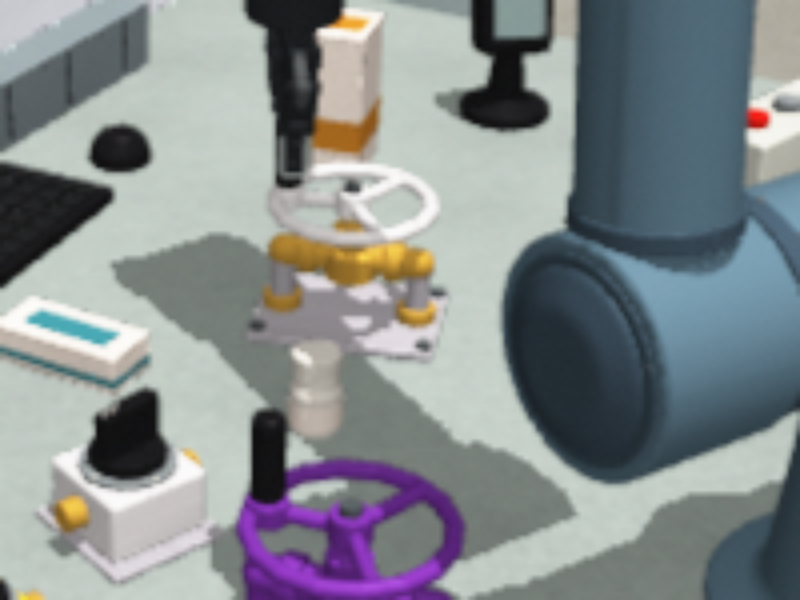

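View pics/s7top.png

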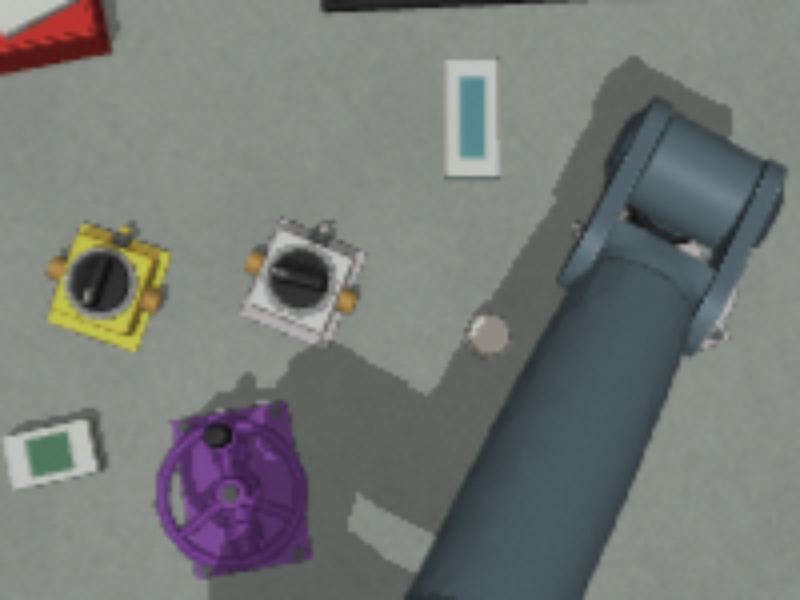

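Both views agree. The knob bar is at its end position (top crop, 300,280), the handle is gripped at (290,175) in the side crop, and the bystanders in view haven't moved. The wheel is within about 1° of two turns, so I'm handing in.

```bash
python3 -c "
from h import *
robot.job_done();st()"
```

```text
the job is handed in; nothing more can be done
the job is handed in; nothing more can be done
```

I turned the black shut-off knob about 80° clockwise and it stayed at its end position after release. Then I cranked the handwheel clockwise onto its stop and opened it again by two full turns. The job was handed in at about 24.8 s with the gripper still holding the handle.

**Stop:** the handwheel reached its stop after about 150° of closing. The handle stopped at 286.3–287.3° around the circle while the push rose to about 43 N.

**Final setting:** the handle stood at 287.1°, within about 1° of the stop position two turns on. That puts the wheel at roughly 12.55 rad, estimated from the tool position because I couldn't read the wheel angle directly.

**Grip and stillness:** the gripper opening matched the 22 mm post, with grip force set to 40 N, and the joint speeds were close to zero. I had no direct reading of the finger contact force.

**Bystanders:** the last pictures show the flat and small cartons and the jar where they were at the start, along with the yellow and purple look-alikes. The tall carton is partly hidden in the side view. I did not check the gas cylinders and tape roll in the last pictures, but the arm never went near them.

**Disagreements:** the wheel's real centre seemed to be about 1 mm from my estimate, which showed only as 3–7 N of sideways force during cranking. In the side view the knob bar's top also looked a few pixels lower than predicted. The grip on it was still good.

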